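# Swing the tap over the bowl and turn the water on

### The job

At the food stall's counter, push the tap's swivel spout round until its nozzle is over the middle of the wide, shallow bowl. Only then push the lever of the supply valve on the left a quarter turn to its stop, so that it lies along its pipe and the water is on. The bowl, the three cups and the other loose things stay where they are, and the spout stays over the bowl.

Things in the scene. Friction and masses are not known exactly. Their poses are not given: they have to be found in the camera images.
- tap_axis (a point): Point on the upright swivel axis of the steel tap, at the height of the spout's centre line (200 mm above the counter). The tap is a fixed post 36 mm in diameter; the swivel collar on it is 44 mm in diameter and its top is 14 mm above this point. Its z axis is up; its x axis is the tap's own x axis (the tap stands with some yaw).
- nozzle (a point): Centre of the lower end of the spout's nozzle, 155 mm above the counter. The spout is one straight level steel tube, 18 mm in diameter, that runs 150 mm out from the tap's axis (centre line 200 mm above the counter) to the nozzle, a 22 mm wide tube pointing straight down, whose end is 45 mm under the tube's centre line. The nozzle is 150 mm horizontally from tap_axis.
- spout (a joint): Swing of the spout about the upright tap axis, rad, -1.75 to 1.75, positive counter-clockwise seen from above. At 0 it points along the tap's own -x axis (towards the robot); positive values swing its end to the robot's right (-y). It turns stiffly (about 0.15 N m of friction, so 1.5 N pushed 100 mm from the axis) and stays where it is left.
- bowl_rim (a point): Centre of the mouth of the bowl, the only wide shallow vessel: plain terracotta, 100 mm across at the rim, 58 mm high, loose (about 0.2 to 0.4 kg). It stands on the counter about 150 mm from the tap's axis, at one of four places beneath the spout's sweep (to the left or right of where the spout starts); cups stand at the other three.
- cup_a_rim (a point): Centre of the mouth of a terracotta cup, 68 mm across, 95 mm high, loose. Leave it standing.
- cup_b_rim (a point): Centre of the mouth of a terracotta cup, 68 mm across, 95 mm high, loose. Leave it standing.
- cup_c_rim (a point): Centre of the mouth of a terracotta cup, 64 mm across, 82 mm high, loose. Leave it standing.
- valve_axis (a point): Point on the upright axis of the supply valve's lever, at the lever's mid-height, 112 mm above the counter. The valve sits in a fixed copper pipe, 24 mm in diameter, that rises from the counter on the robot's left, runs 170 mm level (top of the pipe 74 mm, of the brass valve body 84 mm above the counter) and goes down again; the pipe runs along this point's x axis, 85 mm to each side of the valve. z is up.
- lever_end (a point): Outer end of the valve's flat lever, at mid-height, 102 mm horizontally from valve_axis. The black grip is 22 mm wide and 14 mm thick (105 to 119 mm above the counter) and runs from 30 to 102 mm from the axis.
- lever (a joint): Turn of the valve lever about its upright axis, rad, positive counter-clockwise seen from above. 0 = shut: the lever points along valve_axis's +y, square to the pipe, away to the robot's left. 1.571 = open, at its stop: the lever lies along the pipe and points along valve_axis's -x, towards the robot. It turns stiffly (about 0.2 N m, so 3 N pushed 70 mm from the axis) and stays where it is left. Starts between 0 and 0.12.
- sauce: Amber bottle, 52 mm across, 160 mm high, loose, origin under its centre. Leave alone.
- jar: Glass jar with a steel cap, 64 mm across, 85 mm high, loose, origin under its centre. Leave alone.
- ladle: Wooden-handled spoon 240 mm long, lying on the counter beyond the tap, seen from the robot, loose, along its x axis. Leave alone.
- shaker: Steel shaker, 42 mm across, 70 mm high, loose, origin under its centre. Leave alone.
Not all that is in view belongs to the job. Leave any yellow look-alike of the part that bears tap_axis alone. Leave any turquoise look-alike of the part that bears cup_c_rim alone.

How it is judged:
By the outcome, as a careful person would: the job done as asked, in the order asked, and still so for the second after the job is handed in, with the robot touching nothing.
It also fails if it takes over 64 s, if anything falls off the work surface, if the arm or the gripper's body presses on something with over 40 N, if the wrist force passes 120 N, or if a joint passes its speed limit or range.

### The arm

A 6-joint arm with a two-finger parallel gripper is mounted at the origin on the work surface. World frame = base frame: x ahead of the robot, y to its left, z up, the work surface at z = 0. Lengths are in m, angles in rad, forces in N, time in s.
With the tool pointing down it reaches from about 0.3 to 0.85 m from the base axis. Payload 5.4 kg.
Tool frame: the origin (TCP) lies midway between the tips of the shut fingers; the grasp point (between the pads) lies 19 mm behind it; y points along the fingers, x is the direction in which the jaws open and shut, and the axes are right-handed (so a half turn about y gives the same grasp; the last joint's range is limited). The gripper opens to 85 mm and grips with 20 to 120 N. Pads are 22 mm wide; open, the fingers measure 114 mm over their backs; the gripper's body (76 mm by 85 mm) begins 54 mm behind the grasp point. The pads swing forward as they close: fully open they stand 13 mm farther back than shut.
Start: joints at [1.052, 0.158, 1.597, -0, 1.386, -0.21], TCP at [0.175, 0.548, 0.231] pointing down, gripper open.
Joint ranges: [-2.91, 2.91], [-0.94, 2.29], [0.18, 2.7], [-1.29, 4.43], [0.17, 2.64], [-3, 3]. Speed limits (rad/s): [2.57, 2.57, 3.14, 3.14, 3.14, 3.14].

### API

Orientations are given as a 3x3 rotation matrix whose columns are the frame's x, y, z axes.
In Python, from plant import * gives the robot as it stands. The module is installed in compiled form; this text tells all that it offers.
- The arm moves only by the shell command python3 -m pendant 'ROWS' [OPENING] [FORCE]. ROWS is JSON, a list of rows, each an object of numbers: "x", "y", "z": the shift along the tool's x, y, z in mm; "ax", "ay", "az": the turn, a rotation vector about the tool's x, y, z in degrees. In form: [{"x": .., "y": .., "z": .., "ax": .., "ay": .., "az": ..}, ...]. A call has 1 to 8 rows; each row is the pose to reach, as a shift and turn from the pose measured when the call began, along the tool's axes at that moment; what a row does not reach only later rows make up. A row lasts 1/8 s, in which the tool goes at most 62.5 mm and 10.7 degrees, less where a joint would pass 70% of its speed; a pose out of reach is approached as far as the arm can. A call with a gripper value outside its range is refused whole. OPENING is the gripper command: -1 is fully open, 1 is shut, values between are in proportion, set as the call begins (- or left out, the last holds). The fingers move at their own pace and stop on an object; FORCE is the grip in N (left out, the last holds). Time passes only in rows, so rows that repeat a pose let the fingers close. It gives the time, the measured TCP pose, the force and the opening at its end, in the units of the state.
- state(): the state, without advancing time (a new reading comes with each control period).
- capture(name): name is "side" or "top"; returns a dict with "pixels" (400x640x3 uint8, red, green, blue), "range_z" (400x640 float32, m along the optical axis (not along the pixel's ray), 0 where there is no reading), "mtx" (3x3 intrinsics, pixels), "world_to_cam" (4x4, takes a point from world to camera coordinates). Camera axes: x right, y down, z forward; pixel columns grow to the right and rows downward; lengths in m; the calibration is good to about 2 mm. A picture is of the moment at which its call begins.
- sign_off(): hands the job in, once; it reports no verdict.
Trained networks look in the newest picture that a camera, given by its name, has taken for a name from the list of things; names that differ only in an ending like _2 or _b are one class to them, and where a whole thing is asked for, a point or a joint stands for the part that bears it (a point fixed in the world has none). Each returns a list of dicts, best first, with "conf" (0 to 1); they miss things now and then, are a little off and sometimes report something else, mostly with a low value. They report only what shows in the picture. A call takes as long as a camera call. They do not tell look-alikes from the thing itself.
- spot_in(camera, label): "extent" ([centre column, centre row, width, height] in pixels, round what is visible of it).
- outline_of(camera, label): "region" (400x640 bool, what is visible of it) and "extent" ([centre column, centre row, width, height] in pixels, round what is visible of it).
- spot_point(camera, label): "at" ([column, row] in pixels: a listed point, or the origin of a listed thing).
The state is a dict: "time": time; "qpos": joint angles; "joint_velocities": joint speeds; "joint_torque": joint torques, N m; "tcp_pos": TCP position; "tcp_rot": TCP orientation; "force": force on the tool from outside, world axes, zero at the start; "ft_torque": the same for the moment, N m; "gripper_width": finger opening in m.
Only numpy, scipy, OpenCV 4.12 (cv2) and the standard library are available. Lean on these libraries where they do the work, as an engineer would, in place of code of your own. Each camera call takes 0.05 s, during which the arm holds its last target.

## Working session

There is one attempt and no reset: what is moved stays moved. The work goes in short steps, Python scripts to look and compute and a shell command to move; the robot and the scene stay as the last step left them, time stands still between calls to the robot, and variables do not carry over. Pictures are saved under pics/ and viewed, and the job is handed in when it is done.

```bash
mkdir -p pics; ls; cat > h.py <<'E'
from plant import *
import numpy as np, cv2
def snap(n,fn):
    c=capture(n); cv2.imwrite('pics/'+fn,c['pixels'][:,:,::-1]); return c
def world(c,u,v,z=None,win=2):
    """pixel->world by depth, or by plane z"""
    K=c['mtx'];T=np.linalg.inv(c['world_to_cam'])
    r=np.array([(u-K[0,2])/K[0,0],(v-K[1,2])/K[1,1],1.])
    if z is None:
        u0,v0=int(round(u)),int(round(v))
        p=c['range_z'][max(0,v0-win):v0+win+1,max(0,u0-win):u0+win+1]; p=p[p>0]
        if len(p)==0: return None
        d=np.median(p)
    else:
        d=(z-T[2,3])/(T[:3,:3]@r)[2]
    return T[:3,:3]@(r*d)+T[:3,3]
def proj(c,p):
    q=c['world_to_cam'][:3,:3]@np.asarray(p,float)+c['world_to_cam'][:3,3]
    q=c['mtx']@q; return q[:2]/q[2]
E
python3 - <<'E'
from h import *
np.set_printoptions(precision=3,suppress=True)
for n in ['side','top']:
    c=snap(n,n+'0.png'); T=np.linalg.inv(c['world_to_cam']); print(n,T[:3,3],T[:3,2],c['mtx'][0,0])
    np.savez('c_%s0.npz'%n,**c)
    for l in ['tap_axis','nozzle','bowl_rim','cup_a_rim','cup_c_rim','valve_axis','lever_end','sauce','jar','ladle','shaker']:
        for d in spot_point(n,l)[:4]:
            u,v=d['at']; print(l,round(d['conf'],2),np.round([u,v]),world(c,u,v))
s=state(); print(s['tcp_pos'],s['tcp_rot'],s['force'],s['time'],s['gripper_width'])
E
```

```text
pics
side [ 0.378 -0.888  1.217] [ 0.099  0.669 -0.737] 468.9802578580428
tap_axis 0.68 [352. 216.] [ 0.609 -0.056  0.215]
tap_axis 0.58 [224. 143.] [0.254 0.303 0.214]
tap_axis 0.18 [261. 342.] [ 0.323 -0.301  0.018]
nozzle 0.9 [183. 166.] [0.115 0.271 0.16 ]
nozzle 0.82 [300. 225.] [ 0.462 -0.033  0.169]
bowl_rim 0.75 [315. 276.] [ 0.497 -0.109  0.014]
cup_a_rim 0.69 [330. 202.] [0.58  0.136 0.065]
cup_c_rim 0.94 [354. 317.] [ 0.582 -0.279  0.047]
cup_c_rim 0.92 [339. 285.] [ 0.56  -0.163  0.035]
cup_c_rim 0.62 [349. 217.] [ 0.599 -0.059  0.213]
valve_axis 0.58 [294. 164.] [0.478 0.279 0.116]
lever_end 0.69 [290. 146.] [0.476 0.37  0.117]
sauce 0.78 [378. 216.] [0.739 0.094 0.021]
jar 0.63 [353. 170.] [0.695 0.312 0.027]
ladle 0.62 [395. 268.] [ 0.749 -0.106  0.002]
shaker 0.65 [266. 339.] [ 0.338 -0.306  0.041]
top [0.428 0.042 1.271] [ 0.096  0.005 -0.995] 444.17252522873383
tap_axis 0.93 [354. 173.] [ 0.603 -0.045  0.214]
tap_axis 0.87 [206. 318.] [0.256 0.299 0.213]
nozzle 0.97 [222. 375.] [0.117 0.266 0.169]
nozzle 0.72 [346. 236.] [ 0.453 -0.027  0.205]
bowl_rim 0.81 [380. 230.] [ 0.476 -0.138  0.005]
cup_a_rim 0.7 [292. 190.] [0.586 0.115 0.005]
cup_a_rim 0.33 [402. 198.] [ 0.568 -0.202  0.004]
cup_c_rim 0.92 [448. 193.] [ 0.582 -0.327  0.022]
cup_c_rim 0.67 [401. 197.] [ 0.57  -0.199  0.003]
valve_axis 0.58 [229. 227.] [0.474 0.27  0.117]
lever_end 0.56 [191. 230.] [0.47  0.401 0.004]
sauce 0.66 [295. 131.] [0.733 0.104 0.108]
jar 0.94 [213. 149.] [0.688 0.326 0.083]
jar 0.36 [191. 230.] [0.468 0.401 0.004]
ladle 0.83 [366. 134.] [ 0.753 -0.099  0.001]
ladle 0.23 [345. 234.] [ 0.457 -0.024  0.206]
shaker 0.58 [436. 280.] [ 0.341 -0.279  0.066]
shaker 0.35 [192. 229.] [0.468 0.368 0.118]
[0.175 0.548 0.231] [[ 0.304  0.    -0.953]
 [ 0.953  0.     0.304]
 [ 0.    -1.     0.   ]] [ 0.07   0.423 -0.306] 1.2 0.08535696702425213
```

View pics/side0.png

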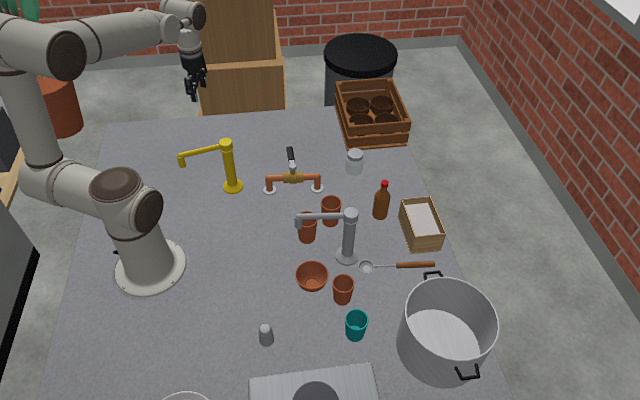

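View pics/top0.png

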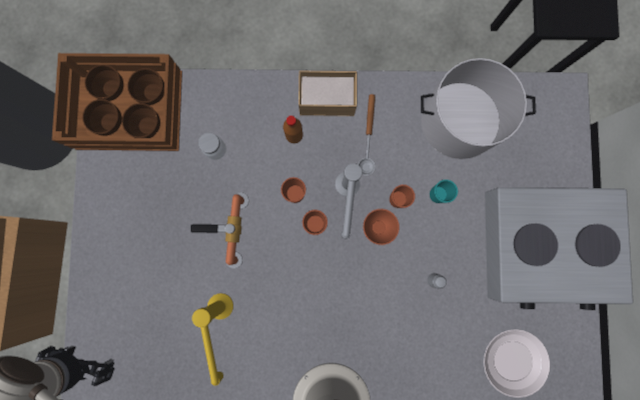

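The side view shows the steel tap at (350,215), the bowl at (312,276), cups at (307,230), (331,210) and (343,289), the valve at (293,178) and the yellow decoy at (226,145). The top view has the tap at (352,173), nozzle (346,236), bowl (381,227), and the lever from (232,228) to (192,228). I'll refine the measurements with depth.

```bash
cat >> h.py <<'E'
def cloud(c):
    K=c['mtx'];T=np.linalg.inv(c['world_to_cam']);d=c['range_z']
    v,u=np.mgrid[0:400,0:640]
    P=np.stack([(u-K[0,2])/K[0,0]*d,(v-K[1,2])/K[1,1]*d,d],-1)
    P=P@T[:3,:3].T+T[:3,3]; P[d<=0]=np.nan; return P
def circfit(xy):
    A=np.c_[2*xy,np.ones(len(xy))]; s=np.linalg.lstsq(A,(xy**2).sum(1),rcond=None)[0]
    return s[:2],np.sqrt(s[2]+s[:2]@s[:2])
E
python3 - <<'E'
from h import *
np.set_printoptions(precision=4,suppress=True)
for n in ['top','side']:
    c=dict(np.load('c_%s0.npz'%n)); P=cloud(c)
    def sel(cx,cy,r,z0,z1):
        m=(np.hypot(P[...,0]-cx,P[...,1]-cy)<r)&(P[...,2]>z0)&(P[...,2]<z1); return P[m]
    print(n)
    q=sel(.476,-.135,.075,.052,.066); print('bowlrim n',len(q),circfit(q[:,:2]),q[:,2].max(), (q[:,:2].min(0)+q[:,:2].max(0))/2,np.ptp(q[:,:2],axis=0))
    for nm,(x,y) in dict(cr=(.565,-.19),cl=(.5,.06),cll=(.58,.12),tq=(.58,-.31)).items():
        q=sel(x,y,.07,.07,.12); 
        if len(q)>4: print(nm,len(q),circfit(q[:,:2]),q[:,2].max(),(q[:,:2].min(0)+q[:,:2].max(0))/2)
    q=sel(.603,-.045,.03,.208,.222); print('collar',len(q),q.mean(0),(q[:,:2].min(0)+q[:,:2].max(0))/2,np.ptp(q[:,:2],axis=0))
    q=sel(.52,-.04,.15,.185,.212); 
    m=q[:,:2].mean(0);w=np.linalg.svd(q[:,:2]-m,full_matrices=False)[2][0];w*=np.sign(w[0])
    t=(q[:,:2]-m)@w;print('tube',len(q),m,w,np.degrees(np.arctan2(w[1],w[0])),'ends',m+w*t.min(),m+w*t.max())
    q=sel(.475,.3,.12,.100,.130); print('lever',len(q),q.min(0),q.max(0))
    g=q[(q[:,1]>.305)];m=g[:,:2].mean(0);w=np.linalg.svd(g[:,:2]-m,full_matrices=False)[2][0];w*=np.sign(w[1]);t=(g[:,:2]-m)@w;print(m,w,'end',m+w*t.max(),'zmed',np.median(g[:,2]))
    q=sel(.475,.27,.11,.06,.08);m=q[:,:2].mean(0);w=np.linalg.svd(q[:,:2]-m,full_matrices=False)[2][0];w*=np.sign(w[0]);t=(q[:,:2]-m)@w;print('pipe',len(q),m,w,'ends',m+w*t.min(),m+w*t.max(),q[:,2].max())
    for nm,(x,y) in dict(sauce=(.735,.1),jar=(.69,.32),yel=(.255,.30)).items():
        q=sel(x,y,.06,.02,.25);print(nm,(q.min(0)+q.max(0))/2,q[:,2].max())
    for l in ['bowl_rim']:
        for d in spot_in(n,l)[:2]: print(l,d)
E
```

```text
top
bowlrim n 197 (array([ 0.4843, -0.1329]), np.float64(0.04702279512197708)) 0.06307379881586117 [ 0.4844 -0.1331] [0.0985 0.0988]
cr 144 (array([ 0.566, -0.189]), np.float64(0.029362461300720826)) 0.08798829141691211 [ 0.5662 -0.1898]
cl 198 (array([0.5087, 0.0609]), np.float64(0.039635701018806875)) 0.10160082744174259 [0.5132 0.0637]
cll 176 (array([0.5782, 0.106 ]), np.float64(0.03095221826687188)) 0.0994555364969234 [0.5785 0.106 ]
tq 155 (array([ 0.5812, -0.3042]), np.float64(0.02946604453319837)) 0.08720588935055273 [ 0.5821 -0.3051]
collar 262 [ 0.6063 -0.0438  0.2133] [ 0.6015 -0.0444] [0.0538 0.0414]
tube 513 [ 0.5315 -0.0352] [ 0.9958 -0.0919] -5.273879801834499 ends [ 0.4496 -0.0277] [ 0.63   -0.0443]
lever 350 [0.4609 0.2564 0.1075] [0.4845 0.3697 0.1245]
[0.472  0.3375] [-0.0111  0.9999] end [0.4716 0.3696] zmed 0.11806313773703203
pipe 633 [0.4711 0.2662] [ 0.9969 -0.0782] ends [0.3761 0.2737] [0.5668 0.2587] 0.07999450669704755
sauce [0.7466 0.1116 0.0934] 0.16526500255188825
jar [0.7039 0.3375 0.0556] 0.09085553373375954
yel [0.2381 0.3084 0.119 ] 0.217567481562426
[... 531 characters left out ...]
9, -0.3037]), np.float64(0.029292423341007484)) 0.08730255712873025 [ 0.5797 -0.3035]
collar 163 [ 0.6039 -0.044   0.2142] [ 0.6007 -0.0422] [0.0544 0.0449]
tube 402 [ 0.5339 -0.0404] [ 0.9884 -0.1521] -8.750475125108593 ends [ 0.4469 -0.027 ] [ 0.6265 -0.0547]
lever 158 [0.4595 0.2588 0.1009] [0.4821 0.3708 0.1258]
[0.4704 0.3366] [-0.0344  0.9994] end [0.4692 0.3709] zmed 0.11973030025743259
pipe 352 [0.4707 0.2639] [ 0.9968 -0.0801] ends [0.3756 0.2715] [0.5664 0.2562] 0.07999862313529849
sauce [0.7475 0.1078 0.0935] 0.16657493825320424
jar [0.7033 0.3383 0.0565] 0.09307952705989564
yel [0.2373 0.3108 0.1191] 0.21785732186848272
bowl_rim {'extent': [310.6, 276.8, 29.6, 28.4], 'conf': 0.7}
```

```bash
python3 -m pendant '[{"y":-30},{"y":-70,"ay":9,"x":-10,"z":-10},{"y":-110,"ay":18,"x":-35,"z":-40},{"y":-110,"ay":27,"x":-65,"z":-75},{"y":-110,"ay":36,"x":-100,"z":-110},{"y":-110,"ay":45,"x":-130,"z":-150},{"y":-110,"ay":54,"x":-160,"z":-185},{"y":-110,"ay":63,"x":-195,"z":-220}]' 1 40
```

```text
$[0]: bad value
```

```bash
python3 -m pendant '[{"x":0,"y":-30,"z":0,"ax":0,"ay":0,"az":0},{"x":-10,"y":-70,"z":-10,"ax":0,"ay":9,"az":0},{"x":-35,"y":-110,"z":-40,"ax":0,"ay":18,"az":0},{"x":-65,"y":-110,"z":-75,"ax":0,"ay":27,"az":0},{"x":-100,"y":-110,"z":-110,"ax":0,"ay":36,"az":0},{"x":-130,"y":-110,"z":-150,"ax":0,"ay":45,"az":0},{"x":-160,"y":-110,"z":-185,"ax":0,"ay":54,"az":0},{"x":-195,"y":-110,"z":-220,"ax":0,"ay":63,"az":0}]' 1 40
```

```text
time: 2.3
tcp_pos: [0.3257, 0.2938, 0.3414]
tcp_rot: [[0.988, 0.001, -0.157], [0.157, 0.0, 0.988], [0.001, -1.0, 0.0]]
force: [0.7, -0.9, -0.4]
gripper_width: 0.0005
```

```bash
python3 -m pendant '[{"x":20,"y":0,"z":-45,"ax":0,"ay":3,"az":0},{"x":40,"y":0,"z":-95,"ax":0,"ay":6,"az":0},{"x":62,"y":0,"z":-147,"ax":0,"ay":9,"az":0},{"x":83,"y":0,"z":-198,"ax":0,"ay":9,"az":0},{"x":104,"y":0,"z":-250,"ax":0,"ay":9,"az":0},{"x":124,"y":0,"z":-297,"ax":0,"ay":9,"az":0},{"x":124,"y":0,"z":-297,"ax":0,"ay":9,"az":0}]'
python3 - <<'E'
from h import *
snap('side','s1.png');snap('top','t1.png')
E
```

```text
time: 3.18
tcp_pos: [0.4956, 0.0174, 0.3409]
tcp_rot: [[1.0, -0.0, 0.004], [-0.004, -0.0, 1.0], [-0.0, -1.0, -0.0]]
force: [-1.4, 0.7, -0.6]
gripper_width: -0.0001
```

View pics/s1.png

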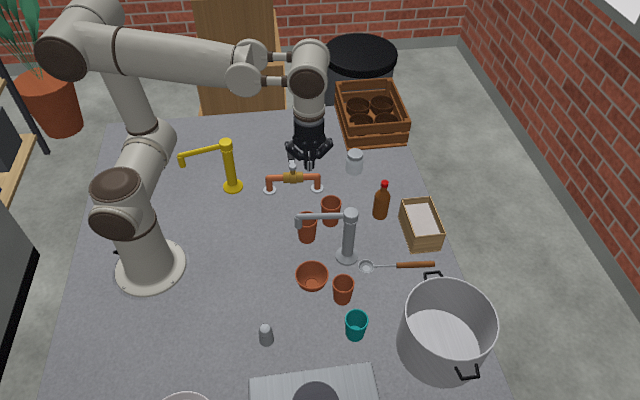

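View pics/t1.png

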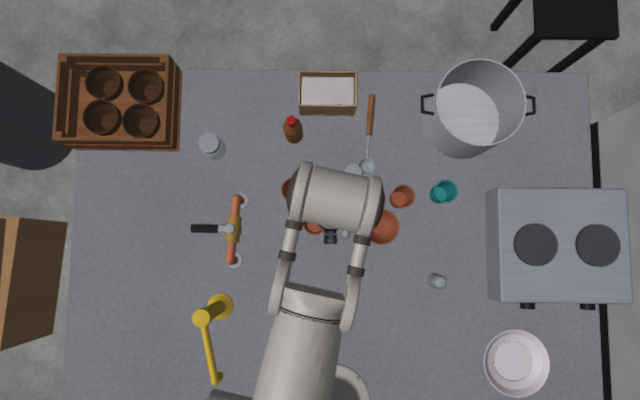

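Both views agree: the shut gripper is above and left of the spout and nothing has been disturbed. Next I descend beside the tube.

```bash
python3 -m pendant '[{"x":0,"y":45,"z":0,"ax":0,"ay":0,"az":0},{"x":0,"y":90,"z":0,"ax":0,"ay":0,"az":0},{"x":0,"y":130,"z":0,"ax":0,"ay":0,"az":0},{"x":0,"y":160,"z":0,"ax":0,"ay":0,"az":0},{"x":0,"y":163,"z":0,"ax":0,"ay":0,"az":0},{"x":0,"y":163,"z":0,"ax":0,"ay":0,"az":0}]'
python3 - <<'E'
from h import *
snap('side','s2.png')
# plan arc: axis, offset h between tube centreline and finger centre along normal, radius
ax=np.array([.606,-.044])
s=state();print(s['tcp_pos'],s['force'])
for d in range(-8,41,4):
    a=np.radians(180+d);u=np.array([np.cos(a),np.sin(a)]);n=np.array([-np.sin(a),np.cos(a)])
    p=ax+.11*u-n*.020   # behind the tube
    print(d,np.round((p-s['tcp_pos'][:2])*1000))
E
```

```text
time: 4.03
tcp_pos: [0.495, 0.0209, 0.1797]
tcp_rot: [[1.0, 0.002, -0.001], [0.001, 0.001, 1.0], [0.002, -1.0, 0.001]]
force: [0.5, -0.1, -0.2]
gripper_width: -0.0003
[0.49549913 0.02061503 0.18017854] [0.30310043 0.06225988 0.00688812]
-8 [  4. -30.]
-4 [  2. -37.]
0 [  1. -45.]
4 [ -1. -52.]
8 [ -1. -60.]
12 [ -1. -68.]
16 [ -1. -76.]
20 [  0. -83.]
24 [  2. -91.]
28 [  4. -99.]
32 [   7. -106.]
36 [  10. -113.]
40 [  13. -120.]
```

View pics/s2.png

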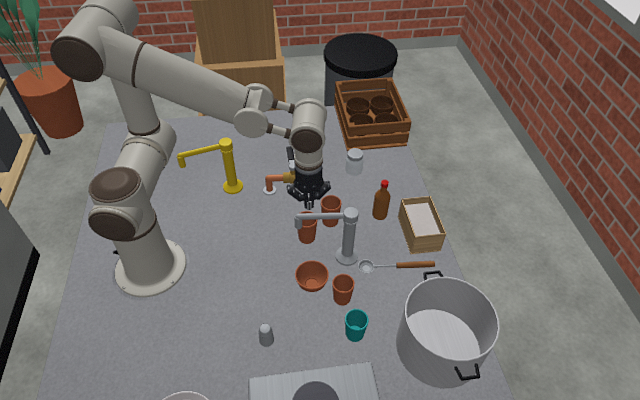

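The spout tube at (320,216) is just ahead of the fingers at (309,203), and clear. I'll push now, turning the tool with the spout.

```bash
python3 -m pendant '[{"x":2,"y":0,"z":-20,"ax":0,"ay":0,"az":0},{"x":2,"y":0,"z":-32,"ax":0,"ay":3,"az":0},{"x":1,"y":0,"z":-44,"ax":0,"ay":0,"az":0},{"x":-1,"y":0,"z":-53,"ax":0,"ay":-4,"az":0},{"x":-1,"y":0,"z":-62,"ax":0,"ay":-9,"az":0},{"x":-1,"y":0,"z":-70,"ax":0,"ay":-13,"az":0},{"x":-1,"y":0,"z":-78,"ax":0,"ay":-17,"az":0},{"x":0,"y":0,"z":-84,"ax":0,"ay":-20,"az":0}]'
python3 - <<'E'
from h import *
snap('side','s3.png')
E
```

```text
time: 5.08
tcp_pos: [0.4962, -0.0635, 0.1813]
tcp_rot: [[0.94, 0.005, -0.342], [0.342, 0.001, 0.94], [0.005, -1.0, -0.001]]
force: [0.8, 1.8, 0.7]
gripper_width: 0.0
```

View pics/s3.png

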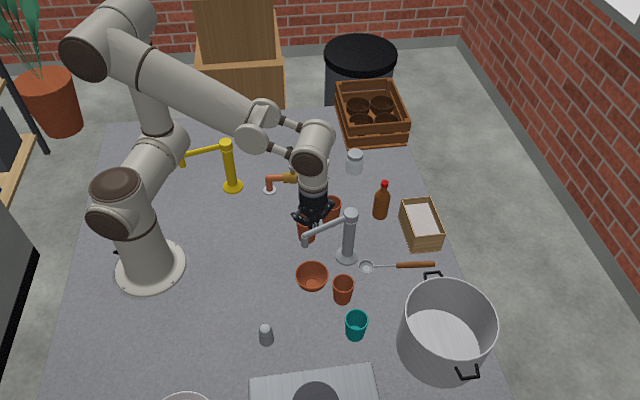

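The spout swings with the fingers; its nozzle is now at (305,242) in the side view. Continuing to about 32°, then I measure.

```bash
python3 -m pendant '[{"x":-1,"y":0,"z":-6,"ax":0,"ay":-3,"az":0},{"x":-1,"y":0,"z":-12,"ax":0,"ay":-6,"az":0},{"x":-2,"y":0,"z":-18,"ax":0,"ay":-9,"az":0},{"x":-2,"y":0,"z":-23,"ax":0,"ay":-12,"az":0},{"x":-2,"y":0,"z":-23,"ax":0,"ay":-12,"az":0}]'
cat > sp.py <<'E'
from h import *
import sys
ax=np.array([.606,-.044])
for n in sys.argv[1:]:
    c=capture(n); P=cloud(c)
    x,y,z=P[...,0]-ax[0],P[...,1]-ax[1],P[...,2]
    r=np.hypot(x,y); m=(r>.03)&(r<.165)&(z>.192)&(z<.213)&(x<0)
    a=np.degrees(np.arctan2(y,x))%360-180
    px=c['pixels'].astype(int); grey=(px.max(-1)-px.min(-1)<25)&(px.mean(-1)>90); m&=grey
    for lo,hi in[(.03,.06),(.06,.09),(.09,.12),(.12,.15),(.15,.17)]:
        k=m&(r>lo)&(r<hi)
        if k.sum(): print(n,lo,k.sum(),'med angle',np.round(np.median(a[k]),1),'min/max',np.round([a[k].min(),a[k].max()],1),'rmax',r[k].max())
    k=m&(r>.13); 
    for d in spot_point(n,'nozzle')[:3]: print('nozzle',d['conf'],d['at'],world(c,*d['at']),world(c,*d['at'],z=.155))
    b=(np.hypot(P[...,0]-.484,P[...,1]+.132)<.075)&(z>.052)&(z<.068)&(px[...,0]>px[...,2]+30)
    if b.sum()>5: print('bowl',b.sum(),circfit(P[b][:,:2]))
    cv2.imwrite('pics/%s_%d.png'%(n,int(state()['time']*100)),c['pixels'][:,:,::-1]); print(int(state()['time']*100))
E
python3 sp.py side
```

```text
time: 5.75
tcp_pos: [0.5026, -0.0867, 0.1819]
tcp_rot: [[0.849, 0.006, -0.529], [0.529, -0.0, 0.849], [0.005, -1.0, -0.003]]
force: [0.8, -0.7, -0.5]
gripper_width: 0.0002
side 0.03 48 med angle 35.8 min/max [21.  45.7] rmax 0.058798494768814887
side 0.06 52 med angle 34.9 min/max [26.2 42.4] rmax 0.08817853456846567
side 0.09 55 med angle 34.3 min/max [28.4 38.1] rmax 0.11977120159417924
side 0.12 58 med angle 34.5 min/max [30.1 36.9] rmax 0.1499817100579629
side 0.15 27 med angle 33.4 min/max [29.2 36.7] rmax 0.15894974216744426
nozzle 0.68 [309.6, 254.6] [ 0.47825972 -0.13052009  0.1552469 ] [ 0.47828293 -0.13034399  0.155     ]
nozzle 0.58 [183.9, 166.9] [0.0810892  0.43311912 0.00748976] [0.11734298 0.27202831 0.155     ]
bowl 199 (array([ 0.48666866, -0.13395538]), np.float64(0.04872717483363494))
585
```

```bash
python3 -m pendant '[{"x":0,"y":0,"z":-2,"ax":0,"ay":-1,"az":0},{"x":0,"y":0,"z":-3,"ax":0,"ay":-2,"az":0},{"x":0,"y":0,"z":-3,"ax":0,"ay":-2,"az":0}]'
python3 sp.py side
python3 -m pendant '[{"x":0,"y":0,"z":10,"ax":0,"ay":0,"az":0},{"x":0,"y":0,"z":30,"ax":0,"ay":0,"az":0},{"x":0,"y":0,"z":55,"ax":0,"ay":0,"az":0},{"x":0,"y":-40,"z":55,"ax":0,"ay":0,"az":0},{"x":0,"y":-90,"z":55,"ax":0,"ay":0,"az":0},{"x":0,"y":-140,"z":60,"ax":0,"ay":0,"az":0},{"x":0,"y":-150,"z":100,"ax":0,"ay":0,"az":0},{"x":0,"y":-150,"z":150,"ax":0,"ay":0,"az":0}]'
python3 sp.py side top
```

```text
time: 6.22
tcp_pos: [0.5039, -0.0891, 0.1817]
tcp_rot: [[0.829, 0.005, -0.559], [0.559, -0.0, 0.829], [0.004, -1.0, -0.003]]
force: [-1.1, 0.6, -0.8]
gripper_width: 0.0001
side 0.03 49 med angle 37.4 min/max [20.1 48. ] rmax 0.05790094083083243
side 0.06 53 med angle 35.8 min/max [27.5 41.8] rmax 0.08991790596744834
side 0.09 52 med angle 35.1 min/max [28.8 39.9] rmax 0.11917198723493995
side 0.12 57 med angle 36.1 min/max [31.8 39. ] rmax 0.14910429040569445
side 0.15 29 med angle 35.1 min/max [31.3 38.4] rmax 0.15853769558466968
nozzle 0.72 [313.5, 253.0] [ 0.48859584 -0.13420709  0.16588868] [ 0.48973701 -0.12640011  0.155     ]
bowl 203 (array([ 0.48685135, -0.13393677]), np.float64(0.048718092346023034))
632
time: 7.32
tcp_pos: [0.4188, 0.0366, 0.3326]
tcp_rot: [[0.83, 0.009, -0.558], [0.558, -0.001, 0.83], [0.007, -1.0, -0.005]]
force: [0.5, 0.2, 0.6]
gripper_width: -0.0002
side 0.03 53 med angle 37.2 min/max [19.9 48.6] rmax 0.05978951848837778
side 0.06 50 med angle 35.7 min/max [28.6 41. ] rmax 0.08960325925325593
side 0.09 54 med angle 35.5 min/max [30.7 39.2] rmax 0.119398
[... 379 characters left out ...]
700581, -0.13375464]), np.float64(0.04880316131770101))
742
top 0.03 90 med angle 34.3 min/max [21.7 50.5] rmax 0.05959480020600233
top 0.06 93 med angle 34.8 min/max [28.3 44. ] rmax 0.08986164782471617
top 0.09 87 med angle 34.5 min/max [30.3 40.8] rmax 0.11988544938814182
top 0.12 80 med angle 34.1 min/max [31.2 37.6] rmax 0.14983209755332547
top 0.15 23 med angle 34.2 min/max [31.6 37.9] rmax 0.15785392759353079
nozzle 0.8 [385.9, 224.2] [ 0.48173449 -0.12335928  0.20426985] [ 0.48422746 -0.13099973  0.155     ]
nozzle 0.63 [218.4, 375.3] [0.12377472 0.26851817 0.1983881 ] [0.11147559 0.27768144 0.155     ]
bowl 167 (array([ 0.48638079, -0.13388294]), np.float64(0.04777941028884385))
752
```

```bash
python3 - <<'E'
import cv2
a=cv2.imread('pics/top_752.png')[150:280,280:460]; b=cv2.imread('pics/side_742.png')[180:340,250:400]
cv2.imwrite('pics/z1.png',cv2.resize(a,None,fx=4,fy=4)); cv2.imwrite('pics/z2.png',cv2.resize(b,None,fx=3.7,fy=3.7))
E
```

```text
(no output)
```

View pics/z1.png

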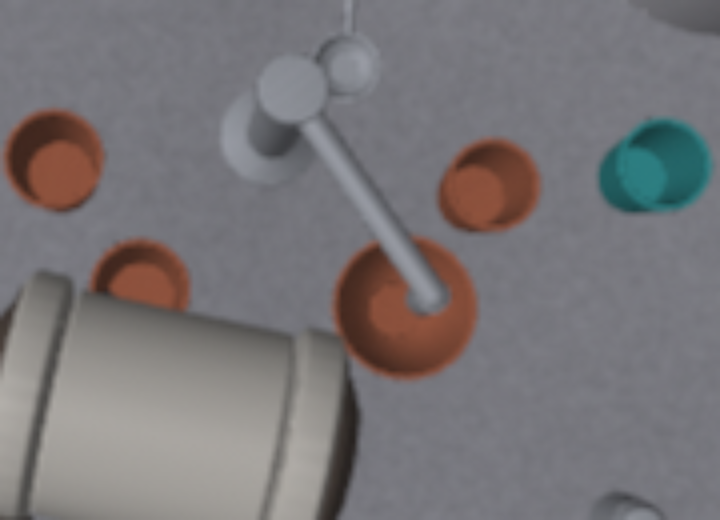

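View pics/side_742.png

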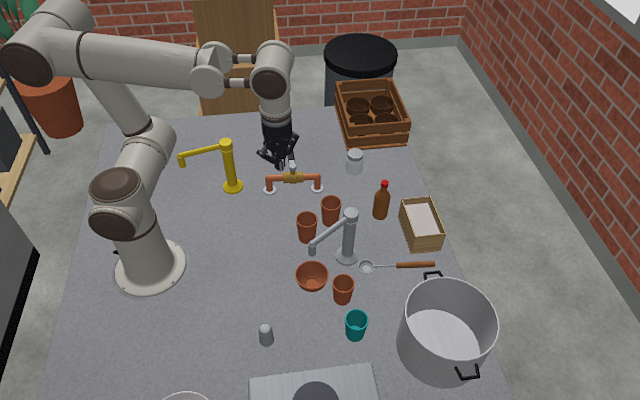

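```bash
python3 - <<'E'
from h import *
for n in ['side','top']:
    c=np.load('c_%s0.npz'%n)
    for d in [32,34,36,38]:
        a=np.radians(180+d); p=[.605+.15*np.cos(a),-.044+.15*np.sin(a)]
        print(n,d,np.round(p,4),'end',proj(c,p+[.155]).round(1),'top',proj(c,p+[.209]).round(1))
    print('bowl',proj(c,[.485,-.133,.058]))
    P=cloud(dict(c))
E
```

```text
side 32 [ 0.4778 -0.1235] end [309.1 252.6] top [309.1 240.8]
side 34 [ 0.4806 -0.1279] end [310.3 253.8] top [310.3 242. ]
side 36 [ 0.4836 -0.1322] end [311.6 254.9] top [311.7 243.1]
side 38 [ 0.4868 -0.1363] end [312.9 256. ] top [313.  244.2]
bowl [312.02011787 274.61886173]
top 32 [ 0.4778 -0.1235] end [382.9 226.7] top [386.3 225.8]
top 34 [ 0.4806 -0.1279] end [384.7 225.6] top [388.1 224.6]
top 36 [ 0.4836 -0.1322] end [386.4 224.4] top [389.9 223.3]
top 38 [ 0.4868 -0.1363] end [388.  223.2] top [391.6 222.1]
bowl [381.12126444 225.65859305]
```

View pics/z2.png

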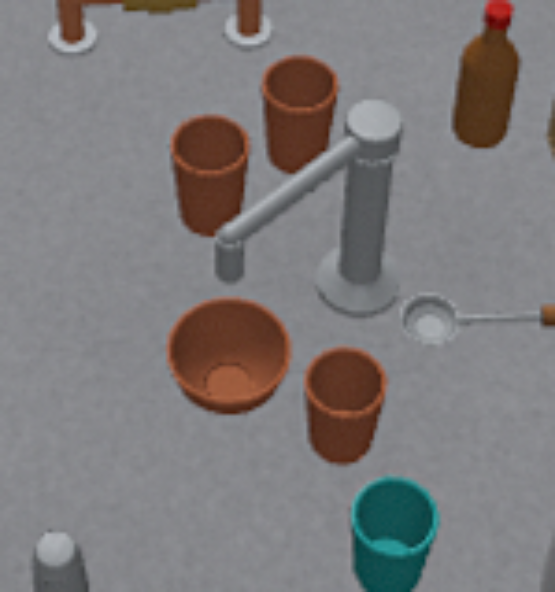

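Both views put the spout at about 34–36° with the bowl at 36°, so the nozzle is within about 5 mm of the bowl's middle. The bowl and cups are unmoved. Now to the valve: I move to the far (+x) side of the lever.

```bash
python3 -m pendant '[{"x":30,"y":0,"z":25,"ax":0,"ay":4,"az":0},{"x":70,"y":0,"z":55,"ax":0,"ay":9,"az":0},{"x":110,"y":0,"z":88,"ax":0,"ay":14,"az":0},{"x":150,"y":0,"z":120,"ax":0,"ay":19,"az":0},{"x":190,"y":0,"z":152,"ax":0,"ay":24,"az":0},{"x":225,"y":0,"z":180,"ax":0,"ay":29,"az":0},{"x":252,"y":20,"z":202,"ax":0,"ay":29,"az":0},{"x":252,"y":20,"z":202,"ax":0,"ay":29,"az":0}]'
python3 sp.py side
```

```text
time: 8.52
tcp_pos: [0.514, 0.3458, 0.3082]
tcp_rot: [[0.996, 0.002, -0.09], [0.09, -0.003, 0.996], [0.001, -1.0, -0.003]]
force: [0.2, -0.2, -0.5]
gripper_width: -0.0001
side 0.03 52 med angle 36.6 min/max [23.  44.5] rmax 0.059125873831088915
side 0.06 49 med angle 36.0 min/max [28.3 42.4] rmax 0.08937702286157315
side 0.09 55 med angle 35.8 min/max [28.7 39.3] rmax 0.1195922081362728
side 0.12 59 med angle 35.3 min/max [31.6 38.6] rmax 0.14956831499958226
side 0.15 25 med angle 35.4 min/max [32.3 38.6] rmax 0.15735085854494177
nozzle 0.77 [182.7, 166.3] [0.11449268 0.27030973 0.15966995] [0.11332729 0.27542455 0.155     ]
nozzle 0.67 [313.4, 253.5] [ 0.48816812 -0.13532103  0.16516354] [ 0.48922842 -0.12804974  0.155     ]
bowl 200 (array([ 0.48710334, -0.13390399]), np.float64(0.04891046053923168))
862
```

```bash
python3 -m pendant '[{"x":0,"y":45,"z":0,"ax":0,"ay":0,"az":0},{"x":0,"y":90,"z":0,"ax":0,"ay":0,"az":0},{"x":0,"y":135,"z":0,"ax":0,"ay":0,"az":0},{"x":0,"y":175,"z":0,"ax":0,"ay":0,"az":0},{"x":0,"y":200,"z":0,"ax":0,"ay":0,"az":0},{"x":0,"y":211,"z":0,"ax":0,"ay":0,"az":0},{"x":0,"y":211,"z":0,"ax":0,"ay":0,"az":0}]'
python3 - <<'E'
from h import *
c=snap('side','s4.png'); a=c['pixels'][90:240,200:400,::-1]; cv2.imwrite('pics/s4z.png',cv2.resize(a,None,fx=4,fy=4))
V=np.array([.471,.265]); s=state(); R=s['tcp_rot'];p0=s['tcp_pos']
print(p0,s['force'],np.degrees(np.arctan2(R[1,0],R[0,0])))
for L in list(range(88,177,6))+[175.5,178]:
    a=np.radians(L);u=np.array([np.cos(a),np.sin(a)]);n=np.array([-u[1],u[0]])
    p=V+.078*u-n*.0255
    d=R.T@np.r_[p-p0[:2],0]*1000
    print(L,p.round(3),'x %.0f z %.0f ay %.0f'%(d[0],d[2],-(L-90-np.degrees(np.arctan2(R[1,0],R[0,0])))))
E
```

```text
time: 9.5
tcp_pos: [0.5162, 0.3432, 0.1006]
tcp_rot: [[0.996, 0.006, -0.087], [0.087, -0.002, 0.996], [0.006, -1.0, -0.002]]
force: [0.3, -0.0, -0.0]
gripper_width: -0.0
[0.51676497 0.34368039 0.10147146] [ 0.70174868  0.04493487 -0.84911527] 5.007094327426133
88 [0.499 0.342] x -18 z -0 ay 7
94 [0.491 0.345] x -26 z 3 ay 1
100 [0.483 0.346] x -34 z 6 ay -5
106 [0.474 0.347] x -42 z 7 ay -11
112 [0.465 0.347] x -51 z 8 ay -17
118 [0.457 0.346] x -59 z 7 ay -23
124 [0.449 0.344] x -68 z 6 ay -29
130 [0.44  0.341] x -76 z 4 ay -35
136 [0.433 0.338] x -84 z 1 ay -41
142 [0.425 0.333] x -92 z -3 ay -47
148 [0.418 0.328] x -99 z -7 ay -53
154 [0.412 0.322] x -106 z -12 ay -59
160 [0.406 0.316] x -112 z -18 ay -65
166 [0.401 0.309] x -118 z -25 ay -71
172 [0.397 0.301] x -123 z -32 ay -77
175.5 [0.395 0.297] x -125 z -36 ay -80
178 [0.394 0.293] x -127 z -40 ay -83
```

View pics/s4z.png

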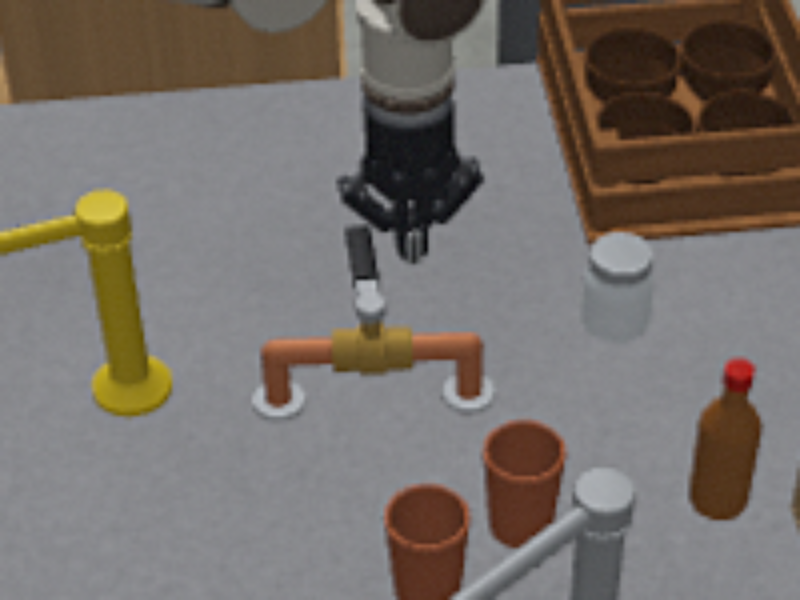

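The fingertips at (412,255 in the crop) are on the right side of the grip (362,258), with clear space to the jar. Pushing along the arc now.

```bash
python3 -m pendant '[{"x":-10,"y":3,"z":2,"ax":0,"ay":1,"az":0},{"x":-20,"y":3,"z":3,"ax":0,"ay":1,"az":0},{"x":-28,"y":3,"z":4,"ax":0,"ay":0,"az":0},{"x":-36,"y":3,"z":6,"ax":0,"ay":-6,"az":0},{"x":-44,"y":3,"z":7,"ax":0,"ay":-12,"az":0},{"x":-52,"y":3,"z":8,"ax":0,"ay":-18,"az":0},{"x":-60,"y":3,"z":7,"ax":0,"ay":-24,"az":0},{"x":-68,"y":3,"z":6,"ax":0,"ay":-29,"az":0}]'
cat > lv.py <<'E'
from h import *
V=np.array([.471,.265]); s=state(); R=s['tcp_rot'];p0=s['tcp_pos'];h=np.degrees(np.arctan2(R[1,0],R[0,0]))
print(p0,s['force'],h)
for L in list(range(118,177,6))+[175.5,178]:
    a=np.radians(L);u=np.array([np.cos(a),np.sin(a)]);n=np.array([-u[1],u[0]])
    p=V+.078*u-n*.0255
    d=R.T@np.r_[p-p0[:2],0]*1000
    print(L,p.round(3),'x %.0f z %.0f ay %.0f'%(d[0],d[2],-(L-90-h)))
c=capture('side');k=int(s['time']*100); a=c['pixels'][90:240,200:400,::-1]; cv2.imwrite('pics/lv%d.png'%k,cv2.resize(a,None,fx=4,fy=4)); print(k)
P=cloud(c); px=c['pixels'].astype(int)
r=np.hypot(P[...,0]-V[0],P[...,1]-V[1]); m=(r>.035)&(r<.115)&(P[...,2]>.108)&(P[...,2]<.128)&(px.max(-1)<90)
q=P[m][:,:2]; 
if len(q)>10:
    a=np.degrees(np.arctan2(q[:,1]-V[1],q[:,0]-V[0]));print('lever ang',len(q),np.median(a),np.percentile(a,[5,95]))
E
python3 lv.py
```

```text
time: 10.55
tcp_pos: [0.4493, 0.3443, 0.0991]
tcp_rot: [[0.827, 0.011, -0.563], [0.563, 0.0, 0.827], [0.009, -1.0, -0.006]]
force: [4.5, -0.7, 1.4]
gripper_width: -0.0005
[0.4492961  0.3442634  0.09911486] [ 4.52595067 -0.72919465  1.41185253] 34.25447550609229
118 [0.457 0.346] x 7 z -3 ay 6
124 [0.449 0.344] x -1 z 0 ay 0
130 [0.44  0.341] x -9 z 2 ay -6
136 [0.433 0.338] x -18 z 4 ay -12
142 [0.425 0.333] x -26 z 4 ay -18
148 [0.418 0.328] x -35 z 4 ay -24
154 [0.412 0.322] x -43 z 3 ay -30
160 [0.406 0.316] x -52 z 0 ay -36
166 [0.401 0.309] x -60 z -3 ay -42
172 [0.397 0.301] x -67 z -6 ay -48
175.5 [0.395 0.297] x -72 z -9 ay -51
178 [0.394 0.293] x -74 z -11 ay -54
1055
lever ang 128 123.6876600451727 [100.99874534 134.92764717]
```

The lever is at about 124°, as planned, with a force of 4.5 N. Continuing.

```bash
python3 -m pendant '[{"x":-9,"y":0,"z":2,"ax":0,"ay":-6,"az":0},{"x":-18,"y":0,"z":4,"ax":0,"ay":-12,"az":0},{"x":-26,"y":0,"z":4,"ax":0,"ay":-18,"az":0},{"x":-35,"y":0,"z":4,"ax":0,"ay":-24,"az":0},{"x":-43,"y":0,"z":3,"ax":0,"ay":-30,"az":0},{"x":-52,"y":0,"z":0,"ax":0,"ay":-36,"az":0},{"x":-57,"y":0,"z":-2,"ax":0,"ay":-40,"az":0}]'
python3 lv.py
```

```text
time: 11.48
tcp_pos: [0.4029, 0.3106, 0.0993]
tcp_rot: [[0.267, 0.012, -0.964], [0.964, 0.001, 0.267], [0.004, -1.0, -0.012]]
force: [2.7, 2.4, -1.0]
gripper_width: 0.0001
[0.40290863 0.3106179  0.09927001] [ 2.71857718  2.44920684 -0.99726127] 74.51377777135319
118 [0.457 0.346] x 48 z -43 ay 47
124 [0.449 0.344] x 44 z -35 ay 41
130 [0.44  0.341] x 39 z -28 ay 35
136 [0.433 0.338] x 34 z -21 ay 29
142 [0.425 0.333] x 28 z -16 ay 23
148 [0.418 0.328] x 21 z -10 ay 17
154 [0.412 0.322] x 14 z -6 ay 11
160 [0.406 0.316] x 6 z -2 ay 5
166 [0.401 0.309] x -2 z 1 ay -1
172 [0.397 0.301] x -11 z 3 ay -7
175.5 [0.395 0.297] x -16 z 4 ay -11
178 [0.394 0.293] x -19 z 4 ay -13
1147
lever ang 134 167.6310785210445 [150.77733979 175.92225362]
```

```bash
python3 -m pendant '[{"x":-5,"y":0,"z":2,"ax":0,"ay":-3,"az":0},{"x":-10,"y":0,"z":3,"ax":0,"ay":-6,"az":0},{"x":-13,"y":0,"z":3,"ax":0,"ay":-9,"az":0},{"x":-15,"y":0,"z":4,"ax":0,"ay":-10,"az":0}]'
python3 lv.py | tail -5
```

```text
time: 12.02
tcp_pos: [0.3967, 0.3025, 0.1001]
tcp_rot: [[0.096, 0.019, -0.995], [0.995, 0.014, 0.097], [0.016, -1.0, -0.017]]
force: [11.4, 28.0, -13.6]
gripper_width: -0.0001
172 [0.397 0.301] x -1 z -1 ay 2
175.5 [0.395 0.297] x -6 z 1 ay -1
178 [0.394 0.293] x -9 z 2 ay -4
1202
lever ang 130 171.53157946078932 [-179.083427    179.23064075]
```

View pics/lv1202.png

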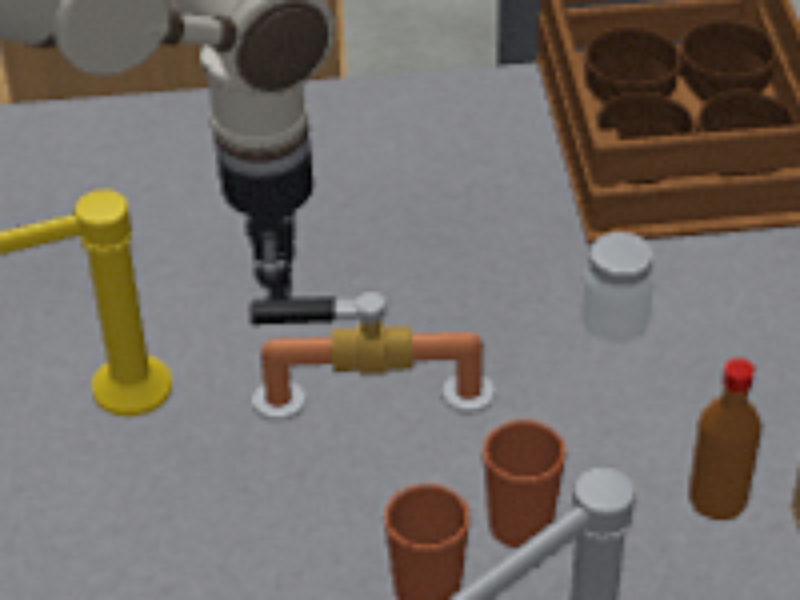

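The wrist force jumped from 3 to 28 N, and the lever looks in line with the pipe, so it is at its stop. I back off and check.

```bash
python3 -m pendant '[{"x":8,"y":0,"z":0,"ax":0,"ay":0,"az":0},{"x":25,"y":0,"z":0,"ax":0,"ay":0,"az":0},{"x":50,"y":0,"z":0,"ax":0,"ay":0,"az":0},{"x":70,"y":0,"z":0,"ax":0,"ay":0,"az":0},{"x":75,"y":-30,"z":0,"ax":0,"ay":0,"az":0},{"x":75,"y":-75,"z":0,"ax":0,"ay":0,"az":0},{"x":80,"y":-125,"z":0,"ax":0,"ay":0,"az":0},{"x":110,"y":-170,"z":0,"ax":0,"ay":0,"az":0}]'
python3 lv.py | tail -2; python3 sp.py side top
python3 - <<'E'
from h import *
for n in ['side','top']:
    c=snap(n,n+'_f.png');P=cloud(c);px=c['pixels'].astype(int)
    z=P[...,2];m=(P[...,0]>.35)&(P[...,0]<.6)&(P[...,1]>.2)&(P[...,1]<.33)
    def line(q):
        mm=q.mean(0);w=np.linalg.svd(q-mm,full_matrices=False)[2][0];w*=-np.sign(w[0]);t=(q-mm)@w;return len(q),mm.round(4),np.degrees(np.arctan2(w[1],w[0])).round(2),(mm+w*t.max()).round(4)
    print(n,'grip',line(P[m&(z>.108)&(z<.13)&(px.max(-1)<80)][:,:2]))
    print('pipe',line(P[m&(z>.064)&(z<.08)&(px[...,0]>px[...,2]+40)][:,:2]))
    print('hub',line(P[m&(z>.1)&(z<.14)&(px.max(-1)>110)][:,:2]))
E
```

```text
time: 13.08
tcp_pos: [0.4038, 0.4095, 0.2735]
tcp_rot: [[0.098, 0.019, -0.995], [0.995, 0.013, 0.098], [0.015, -1.0, -0.018]]
force: [0.2, -0.1, 0.1]
gripper_width: -0.0003
1307
lever ang 116 172.01302460471348 [-179.83045984  178.93463615]
side 0.03 52 med angle 36.7 min/max [23.6 45.7] rmax 0.05987023006729956
side 0.06 47 med angle 35.5 min/max [27.5 40.4] rmax 0.08778702631710872
side 0.09 50 med angle 36.0 min/max [29.9 39.4] rmax 0.11875246336032318
side 0.12 58 med angle 35.4 min/max [31.3 38.7] rmax 0.1488910623856865
side 0.15 23 med angle 35.0 min/max [31.3 38.2] rmax 0.15879056098621203
nozzle 0.96 [310.4, 252.5] [ 0.47979125 -0.13569934  0.17186893] [ 0.4814272 -0.1235595  0.155    ]
nozzle 0.64 [181.3, 167.8] [0.0713095  0.43146478 0.00565987] [0.10916303 0.26882584 0.155     ]
bowl 210 (array([ 0.48685159, -0.13404977]), np.float64(0.048754486627900794))
1322
top 0.03 89 med angle 34.6 min/max [21.4 50.5] rmax 0.059689829389771104
top 0.06 93 med angle 34.8 min/max [28.1 43.6] rmax 0.08983042234596615
top 0.09 89 med angle 34.6 min/max [30.4 40.7] rmax 0.119832210227014
[... 222 characters left out ...]
98 -0.12572288  0.155     ]
nozzle 0.58 [220.8, 375.7] [0.11639498 0.26761327 0.17535183] [0.11061011 0.27180424 0.155     ]
bowl 175 (array([ 0.486744  , -0.13394758]), np.float64(0.04793316486519203))
1332
side grip (110, array([0.4046, 0.2719]), np.float64(173.22), array([0.3726, 0.2757]))
pipe (292, array([0.4724, 0.2639]), np.float64(175.24), array([0.3761, 0.2719]))
hub (53, array([0.4632, 0.2707]), np.float64(-179.18), array([0.4434, 0.2704]))
top grip (223, array([0.4052, 0.274 ]), np.float64(175.18), array([0.3707, 0.2769]))
pipe (332, array([0.495 , 0.2644]), np.float64(179.15), array([0.3794, 0.2661]))
hub (120, array([0.4634, 0.27  ]), np.float64(177.28), array([0.3736, 0.2742]))
```

```bash
python3 - <<'E'
import cv2
a=cv2.imread('pics/top_f.png')[170:300,150:330]; cv2.imwrite('pics/z3.png',cv2.resize(a,None,fx=4,fy=4))
a=cv2.imread('pics/side_f.png')[130:330,220:440]; cv2.imwrite('pics/z4.png',cv2.resize(a,None,fx=2.9,fy=2.9))
E
```

```text
(no output)
```

View pics/z3.png

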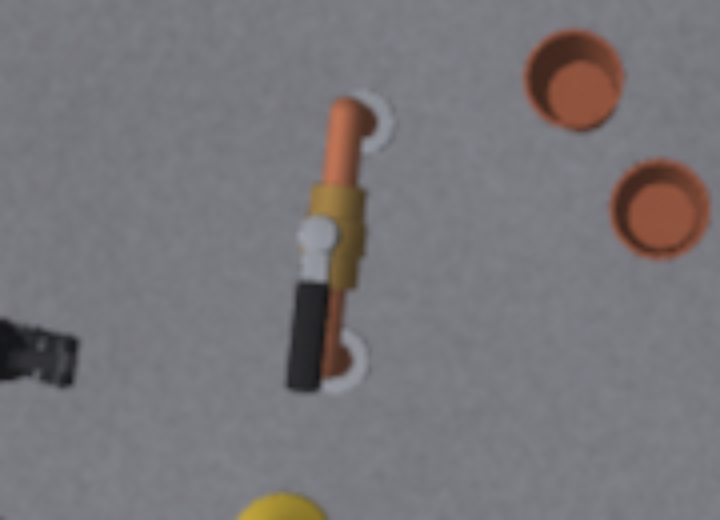

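View pics/z4.png

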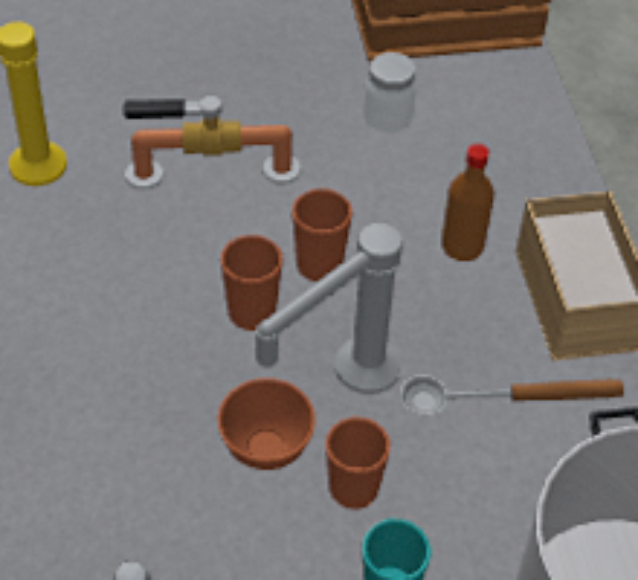

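The nozzle is over the bowl centre and nothing else has moved. The grip fits give 173–175° against the pipe's 175.4°, so it may be a degree or two short. I'll press again gently, nearer the end, to confirm the stop.

```bash
python3 -m pendant '[{"x":-40,"y":30,"z":7,"ax":0,"ay":0,"az":0},{"x":-80,"y":60,"z":14,"ax":0,"ay":0,"az":0},{"x":-80,"y":110,"z":14,"ax":0,"ay":0,"az":0},{"x":-80,"y":155,"z":14,"ax":0,"ay":0,"az":0},{"x":-80,"y":173,"z":14,"ax":0,"ay":0,"az":0},{"x":-80,"y":173,"z":14,"ax":0,"ay":0,"az":0}]'
python3 lv.py | head -1
```

```text
time: 14.18
tcp_pos: [0.382, 0.3311, 0.0927]
tcp_rot: [[0.097, 0.01, -0.995], [0.995, 0.009, 0.097], [0.01, -1.0, -0.009]]
force: [0.6, -0.2, 0.4]
gripper_width: 0.0002
[0.38198668 0.3311293  0.09265693] [ 0.60567786 -0.15629557  0.38085716] 84.42278105846677
```

```bash
python3 -m pendant '[{"x":-10,"y":-5,"z":0,"ax":0,"ay":0,"az":0},{"x":-18,"y":-5,"z":0,"ax":0,"ay":0,"az":0},{"x":-24,"y":-5,"z":0,"ax":0,"ay":0,"az":0},{"x":-27,"y":-5,"z":0,"ax":0,"ay":0,"az":0},{"x":-27,"y":-5,"z":0,"ax":0,"ay":0,"az":0}]'
```

```text
time: 14.85
tcp_pos: [0.3807, 0.3049, 0.0992]
tcp_rot: [[0.097, 0.014, -0.995], [0.995, 0.011, 0.097], [0.012, -1.0, -0.013]]
force: [0.6, 0.2, -0.9]
gripper_width: 0.0005
```

```bash
python3 -m pendant '[{"x":-2,"y":0,"z":0,"ax":0,"ay":0,"az":0},{"x":-3,"y":0,"z":0,"ax":0,"ay":0,"az":0},{"x":-3,"y":0,"z":0,"ax":0,"ay":0,"az":0}]'; python3 -m pendant '[{"x":-2,"y":0,"z":0,"ax":0,"ay":0,"az":0},{"x":-3,"y":0,"z":0,"ax":0,"ay":0,"az":0},{"x":-3,"y":0,"z":0,"ax":0,"ay":0,"az":0}]'
```

```text
time: 15.22
tcp_pos: [0.3807, 0.3044, 0.0995]
tcp_rot: [[0.098, 0.015, -0.995], [0.995, 0.016, 0.098], [0.018, -1.0, -0.014]]
force: [1.6, 11.4, -3.7]
gripper_width: 0.0002
time: 15.6
tcp_pos: [0.3808, 0.3044, 0.0997]
tcp_rot: [[0.098, 0.017, -0.995], [0.995, 0.023, 0.099], [0.025, -1.0, -0.015]]
force: [1.5, 13.3, -4.7]
gripper_width: -0.0002
```

The lever held firm at the same place with 11–13 N on it, five times its friction, so it is on its stop. Retreating for the last check.

```bash
python3 -m pendant '[{"x":8,"y":0,"z":0,"ax":0,"ay":0,"az":0},{"x":25,"y":0,"z":0,"ax":0,"ay":0,"az":0},{"x":50,"y":0,"z":0,"ax":0,"ay":0,"az":0},{"x":75,"y":0,"z":0,"ax":0,"ay":0,"az":0},{"x":80,"y":-35,"z":0,"ax":0,"ay":0,"az":0},{"x":90,"y":-80,"z":0,"ax":0,"ay":0,"az":0},{"x":120,"y":-120,"z":0,"ax":0,"ay":0,"az":0},{"x":120,"y":-120,"z":0,"ax":0,"ay":0,"az":0}]'
python3 lv.py | tail -1; python3 sp.py side top | grep -v ' 0.0'
python3 - <<'E'
from h import *
for n in ['side','top']:
    c=snap(n,n+'_g.png');P=cloud(c);px=c['pixels'].astype(int)
    z=P[...,2];m=(P[...,0]>.35)&(P[...,0]<.6)&(P[...,1]>.2)&(P[...,1]<.33)
    q=P[m&(z>.108)&(z<.13)&(px.max(-1)<80)][:,:2]
    mm=q.mean(0);w=np.linalg.svd(q-mm,full_matrices=False)[2][0];w*=-np.sign(w[0]);print(n,len(q),mm,np.degrees(np.arctan2(w[1],w[0])))
s=state();print(s['force'],s['tcp_pos'],s['time'])
E
```

```text
time: 16.6
tcp_pos: [0.3924, 0.4243, 0.2271]
tcp_rot: [[0.096, 0.024, -0.995], [0.995, 0.028, 0.097], [0.03, -0.999, -0.021]]
force: [-0.5, -0.5, -0.1]
gripper_width: -0.0003
lever ang 111 173.54888601747163 [-178.78421716  179.00399352]
side 0.12 56 med angle 35.5 min/max [30.9 38.8] rmax 0.1498762447124586
side 0.15 26 med angle 35.5 min/max [32.  38.2] rmax 0.15907313724348815
nozzle 0.69 [181.8, 165.8] [0.11221306 0.2698843  0.16259091] [0.11029708 0.2782183  0.155     ]
nozzle 0.64 [312.3, 251.0] [ 0.48485844 -0.13682154  0.17937853] [ 0.4873588  -0.11917679  0.155     ]
bowl 199 (array([ 0.48693699, -0.1337857 ]), np.float64(0.04876090974322592))
1675
top 0.12 79 med angle 34.1 min/max [31.1 37.4] rmax 0.1494325013112049
top 0.15 23 med angle 34.4 min/max [31.4 37.8] rmax 0.15727512680043526
nozzle 0.74 [222.0, 375.4] [0.11621815 0.26541755 0.17214795] [0.11135541 0.26890419 0.155     ]
nozzle 0.72 [382.8, 223.9] [ 0.48349957 -0.11920629  0.18212315] [ 0.48488801 -0.12322334  0.155     ]
bowl 164 (array([ 0.48697678, -0.13402391]), np.float64(0.04818518503376765))
1685
side 116 [0.40489129 0.27148704] 173.31830556174995
top 223 [0.40538889 0.2740133 ] 174.8983462624637
[-0.42868709 -0.71638674  0.79770967] [0.38992433 0.42023817 0.22106288] 16.95
```

View pics/side_g.png

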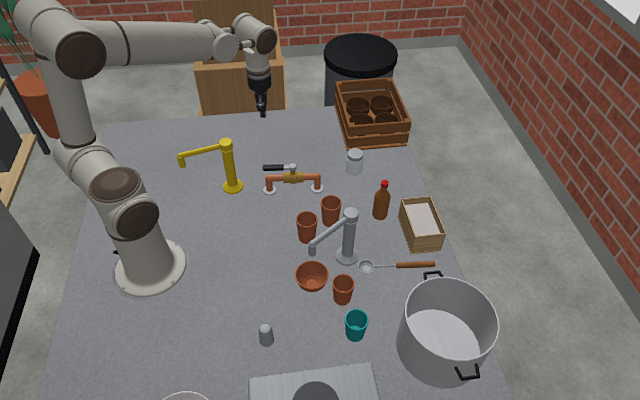

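View pics/top_g.png

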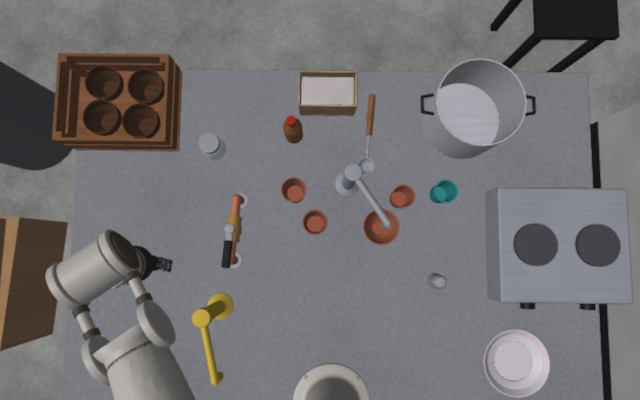

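The side view shows the nozzle (312,252) above the bowl (312,276) and the lever (265–293,167) along the pipe. The top view shows all loose things at their first pixel positions and the gripper clear. Handing in.

```bash
python3 - <<'E'
from plant import *
print(sign_off())
E
```

```text
the job is handed in; nothing more can be done
None
```

The job is handed in, at about 17 s of the 64 s allowed. I swung the steel spout about 41° with the shut fingers until its nozzle was over the bowl. Only after that I pushed the valve lever a quarter turn to its stop.

**Last checks:**
- **Spout:** it reads 34–35.5° against about 36° for the bowl's centre. That puts the nozzle within roughly 5 mm of the middle, and pushing the valve did not change it.
- **Nozzle points disagree:** the network's last nozzle points, taken at nozzle height, fell 10–15 mm to the +y side of the bowl's centre. I trusted the tube's depth fit and the pictures instead.
- **Lever:** it met a hard stop at 28 N. A second gentle push with 11–13 N, at another radius, did not move it.
- **Lever angle:** its line reads 173.3° from the side and 174.9° from above, against 175.4° for the pipe. The 0.5–2° gap is within measuring error.
- **Other things:** the bowl, cups, bottle, jar, ladle, shaker and the two look-alikes are where they started in both views. The bowl's fitted centre stayed within 4 mm, which is measuring noise. The gripper touched nothing at the end.

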